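Set the pedal exerciser's gated resistance lever to heavy

ROBOT

A 6-joint arm with a two-finger parallel gripper is mounted at the origin on the work surface. World frame = base frame: x ahead of the robot, y to its left, z up, the work surface at z = 0. Lengths are in mm, angles in rad, forces in N, time in s.
With the tool pointing down it reaches from about 350 to 975 mm from the base axis. Payload 7.1 kg.
Tool frame: the origin (TCP) lies at the very end of the fingers, on their centre line; the grasp point (between the pads) lies 19 mm behind it; z points along the fingers, y is the direction in which the jaws open and shut (so a half turn about z gives the same grasp; the last joint's range is limited). The gripper opens to 88 mm and grips with 3 to 60 N. Pads are 20 mm wide; open, the fingers measure 115 mm over their backs; the gripper's body (75 mm by 178 mm) begins 61 mm behind the grasp point.
Start: joints at [1.271, 0.423, 1.63, -0, 1.089, -0.019], TCP at [173.171, 600.514, 222.675] pointing down, gripper open.
Joint ranges: [-3, 3], [-0.9, 2.11], [0.09, 2.58], [-1.31, 4.45], [0.11, 2.69], [-2.54, 2.54]. Speed limits (rad/s): [2.39, 2.39, 3.01, 3.14, 3.14, 3.14].

INTERFACE

Orientations are given as a rotation vector (axis times angle).
In Python, from workcell import * gives the robot as it stands.
- The arm moves only by the tool play_rows, never from a script. Its argument "plan" is text: rows parted by semicolons, each of 7 numbers parted by spaces: the finger opening in cm, from 0 to 8.78, then the shift along the tool's x, y, z in cm, then the turn, a rotation vector about the tool's x, y, z in degrees. A call has 1 to 20 rows; each row shifts and turns the commanded pose from where the row before left it, along the tool's axes as they then stand; what a row does not reach is not made up. A row lasts 1/8 s, in which the tool goes at most 62.5 mm and 10.7 degrees, less where a joint would pass 70% of its speed; a pose out of reach is approached as far as the arm can. A call is refused whole if a number of a shift passes 6.25 or a number of a turn 10.7, either way. A call with a gripper value outside its range is refused whole. The fingers move at their own pace and stop on an object; the grip force is fixed at half the most. Time passes only in rows, so rows that do not move let the fingers close. It gives the time, the measured TCP pose, the force and the opening at its end, in the units of the state.
- get_obs(): the state, without advancing time (a new reading comes with each control period).
- get_image(name): name is "side" or "top"; returns a dict with "pixels" (480x640x3 uint8, red, green, blue), "range_z" (480x640 float32, mm along the optical axis (not along the pixel's ray), 0 where there is no reading), "fx", "fy", "cx", "cy" (pixels), "eye" and "attitude" of the camera in the world. Camera axes: x right, y down, z forward; pixel columns grow to the right and rows downward; lengths in mm; the calibration is good to about 2 mm. A picture is of the moment at which its call begins.
- close_job(): hands the job in, once; it reports no verdict.
The state is a dict: "t": time; "qpos": joint angles; "qvel": joint speeds; "joint_torque": joint torques, N m; "ee_pos": TCP position; "orientation": TCP orientation; "ft_force": force on the tool from outside, world axes, zero at the start; "moment": the same for the moment, N m; "width": finger opening in mm.
Only numpy, scipy, OpenCV 4.12 (cv2) and the standard library are available. Lean on these libraries where they do the work, as an engineer would, in place of code of your own. Each camera call takes 0.05 s, during which the arm holds its last target. There are 200 camera calls.

TASK

Get the pedal exerciser ready for a hard workout: first swing the orange guard fully aside around its screw so that it no longer covers the last slot of the lever gate, then guide the black-knobbed lever through the zigzag gate from the green slot, by way of the yellow one, fully home to the end of the red slot. Leave the guard swung aside, let go of everything, and leave the kettlebell, hand gripper, key bowl and shaker where they are.

Things in the scene. Friction and masses are not known exactly. Their poses are not given: they have to be found in the camera images.
- exerciser: Compact pedal exerciser, fixed: grey drive box 220 (x) x 180 (y) x 160 mm high, black pedals at both sides (top at 119 mm, out to y = +-181 mm), two floor tubes along y, 340 mm long, at x = +-100 mm. Origin on the shelf under the box's centre; z up; x roughly away from the robot (yaw within 20 degrees). On its flat top (z = 160 mm) lie the aluminium lever gate and the orange guard.
- gate (a point): Origin of the gate: top of the 8 mm gate plate (z = 160 mm), in the middle of the yellow slot, at exerciser x = -12, y = +35 mm. Gate u, v: mm from here along the exerciser's x, y. One channel, 16 mm wide; its centre line (u, v): green end (-36,-24), (-12,-24), (-12,0), yellow slot, (12,0), (12,-24), red end (36,-24). The 10 mm lever stem has 3 mm of play all round it.
- red_end (a point): Where the stem's axis is to stand: the end of the red slot, gate u = 36, v = -24 mm (exerciser x = 24, y = 11), on the plate's top; at first under the guard. Dots 10 mm wide mark the slots at (u, v): green (-32,-3), yellow (0,14), red (32,2).
- lever_pivot (a point): Pivot about which the straight lever tilts both ways, inside the box, 120 mm below the gate plate's mid-height: exerciser x = -12, y = +35, z = 36 mm. The knob's centre is 169 mm from it.
- lever_knob (a point): Centre of the black ball knob, 30 mm across, on top of the lever; with the lever upright 205 mm above the shelf, 45 mm over the gate plate. It travels about 1.4 times as far as the stem in the gate. Nothing but the stem stands within 30 mm below it. It moves with about 1 N and stays where it is left.
- guard_post (a point): Point to grip on the guard's upright orange post: on its axis, 13 mm below its top, 196 mm above the shelf, 36 mm over the gate plate. The round post, 14 mm across, stands on the guard 50 mm from the screw's axis. The guard is a flat plate, 4 mm thick, 36 mm wide, reaching 68 mm from the screw. It moves with under 3 N at the post.
- lever_u (a joint): Tilt of the lever along the exerciser's x, rad, 0 upright, positive towards +x: tan(lever_u) = u / 120 mm. About -0.29 at the green end, +0.29 at the red end (walls stop it at 0.31). It starts anywhere along the green slot.
- lever_v (a joint): Tilt of the lever along the exerciser's y, rad, 0 upright, positive towards +y: tan(lever_v) = (v / 120 mm) x cos(lever_u). 0 in the yellow slot, about -0.19 in the green and red slots.
- guard (a joint): Turn of the orange guard about its screw, rad: 0 when it points along the exerciser's +y, squarely over the red slot; grows clockwise seen from above, towards the exerciser's +x; the stop is at 1.7. It starts between 0 and 0.3, where it blocks the lever's way into the red slot. It stays where it is left.
- guard_screw (a point): Top centre of the guard's steel pivot screw, 16 mm head, the guard's vertical turning axis, at exerciser x = +24, y = -39, z = 169 mm; does not move.
- kettlebell: Black cast-iron kettlebell, 148 mm across, 203 mm high, 6 kg; origin under its centre. Not to be disturbed.
- grip_trainer: Red plastic hand gripper with a steel spring, lying flat, 150 x 95 x 24 mm; origin underneath, 55 mm from the spring's end. Not to be disturbed.
- key_bowl: Steel key bowl, 130 mm across, 50 mm high; origin under its centre. Not to be disturbed.
- shaker: Grey shaker bottle with a black cap, 86 mm across, 200 mm high; origin under its centre. Not to be disturbed.

How it is judged (in metres and radians):
On the way, in this order (a step that is already met when the one before it is completed fails the run):
1. the guard is swung fully aside (1.4 rad or more), the lever not yet in the red slot (value of joint guard above 1.4 rad and value of joint lever_u below 0.2 rad), for 0.2 s.
2. the lever passes through the yellow slot (value of joint lever_v above -0.06 rad and value of joint lever_u between -0.18 and 0.18 rad).
3. the lever is home at the end of the red slot (value of joint lever_u above 0.25 rad and value of joint lever_v below -0.14 rad), for 0.2 s.
At the end, for the whole second after the job is handed in: The guard stands swung aside by at least 1.4 rad (stop at 1.7), and the lever rests, released, in the red slot within about 5 mm of its end (lever_u over 0.25, lever_v under -0.14 rad) (all of step 3 and value of joint guard above 1.4 rad and velocity of joint lever_u between -0.05 and 0.05 rad/s); the robot touches nothing.
It fails at once if the kettlebell is moved by more than 30 mm (distance of kettlebell from where it was at the start of the episode above 0.03 m).
It fails at once if the hand gripper is moved by more than 30 mm (distance of grip_trainer from where it was at the start of the episode above 0.03 m).
It fails at once if the key bowl is moved by more than 30 mm (distance of key_bowl from where it was at the start of the episode above 0.03 m).
It fails at once if the shaker is moved by more than 30 mm (distance of shaker from where it was at the start of the episode above 0.03 m).
It also fails if it takes over 54 s, if anything falls off the work surface, if the arm or the gripper's body presses on something with over 40 N, if the wrist force passes 120 N, or if a joint passes its speed limit or range.

## Working session

There is one attempt and no reset: what is moved stays moved. The work goes in short steps, Python scripts to look and compute and a tool call to move; the robot and the scene stay as the last step left them, time stands still between calls to the robot, and variables do not carry over. Pictures are saved under pics/ and viewed, about 8 in all and at most 12, crops included, and the job is handed in when it is done.

Besides the shell and the picture viewer there is one more tool, called after ">>>" by a JSON object that holds its "name" and its "arguments", one argument or row to a line. play_rows: Moves the arm, as the interface text tells. Its arguments: {"type":"object","properties":{"plan":{"type":"string"}},"required":["plan"]}

```bash
mkdir -p pics; cat > h.py <<'E'
from workcell import *
import numpy as np, cv2
from scipy.spatial.transform import Rotation as R
def att(im):
    a=np.array(im["attitude"],float)
    return a if a.shape==(3,3) else (R.from_rotvec(a).as_matrix() if a.size==3 else R.from_quat(a).as_matrix())
def ray(im,px):
    px=np.atleast_2d(px).astype(float)
    d=np.c_[(px[:,0]-im["cx"])/im["fx"],(px[:,1]-im["cy"])/im["fy"],np.ones(len(px))]
    return np.array(im["eye"],float),d@att(im).T
def on_plane(im,px,z):
    e,d=ray(im,px); return e+d*((z-e[2])/d[:,2])[:,None]
def cloud(im):
    v,u=np.mgrid[:480,:640]; e,d=ray(im,np.c_[u.ravel(),v.ravel()])
    return (e+d*im["range_z"].reshape(-1,1)).reshape(480,640,3)
def proj(im,P):
    c=(np.atleast_2d(P)-im["eye"])@att(im)
    return np.c_[c[:,0]/c[:,2]*im["fx"]+im["cx"],c[:,1]/c[:,2]*im["fy"]+im["cy"]]
def save(im,n): cv2.imwrite(f"pics/{n}.png",im["pixels"][:,:,::-1])
E
python3 - <<'E'
from h import *
o=get_obs(); print({k:np.round(v,3) for k,v in o.items()})
for n in("top","side"):
    im=get_image(n); save(im,n+"0"); print(n,im["eye"],im["attitude"],im["fx"],im["cx"],im["cy"])
E
```

```text
{'t': np.float64(0.0), 'qpos': array([ 1.271,  0.424,  1.631,  0.   ,  1.089, -0.019]), 'qvel': array([ 0.001, -0.   ,  0.003,  0.001, -0.001,  0.   ]), 'joint_torque': array([-2.0000e-03, -5.4463e+01, -2.7366e+01,  6.4000e-02,  2.3000e-02,
       -0.0000e+00]), 'ee_pos': array([172.999, 599.997, 221.9  ]), 'orientation': array([-4.40e-01, -3.11e+00,  2.00e-03]), 'ft_force': array([-0.124, -0.316, -0.516]), 'moment': array([ 0.062, -0.046, -0.069]), 'width': np.float64(87.821)}
top [ 297.06547158   14.69790421 1288.83799191] [-2.09820529  2.13059557 -0.21910165] 440.9467157201862 312.98531099817563 239.49561991073043
side [ 453.21977368 1289.19288014 1084.52315594] [-0.11704501  2.79277022 -1.40057999] 555.2668352010683 308.704122049144 248.5654763383061
```

View pics/top0.png

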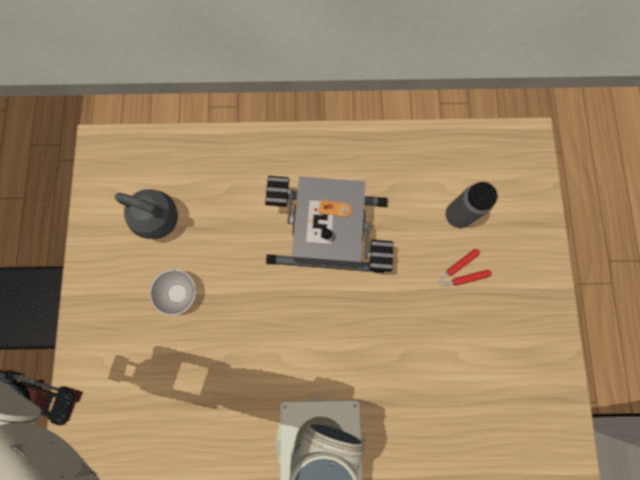

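View pics/side0.png

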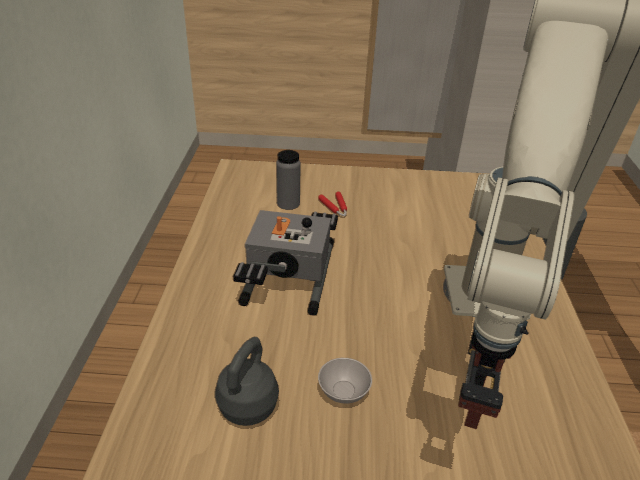

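The top view shows the exerciser around (330,220): orange guard with its screw near (345,210), black knob near (327,234). The kettlebell (150,213) and bowl (174,292) stand to the left; the shaker and hand gripper are to the right. Next I measure the box pose, knob and post.

```bash
cat >> h.py <<'E'
def obj_mask(im,hsvlo,hsvhi):
    hsv=cv2.cvtColor(im["pixels"],cv2.COLOR_RGB2HSV); return cv2.inRange(hsv,np.array(hsvlo),np.array(hsvhi))>0
E
python3 - <<'E'
from h import *
ims={n:get_image(n) for n in("top","side")}
im=ims["top"]; C=cloud(im)
m=(abs(C[...,2]-160)<8)&(C[...,0]>300)&(C[...,0]<900)&(abs(C[...,1])<200)
m8=cv2.morphologyEx(m.astype(np.uint8),cv2.MORPH_OPEN,np.ones((7,7)))
c=max(cv2.findContours(m8,0,2)[0],key=cv2.contourArea)
w=on_plane(im,c[:,0],160)[:,:2].astype(np.float32)
print("box top",cv2.minAreaRect(w), "median z",np.median(C[m8>0][:,2]))
for n,im in ims.items():
    C=cloud(im); roi=(C[...,0]>450)&(C[...,0]<850)&(abs(C[...,1])<180)&(C[...,2]>150)
    o=roi&obj_mask(im,(5,130,90),(22,255,255))
    v,u=np.nonzero(o); P=C[o]; print(n,"orange",len(u),u.min(),u.max(),v.min(),v.max(),"zmax",P[:,2].max())
    hi=P[:,2]>195; print(" post top",np.c_[u,v,P.round()][P[:,2]>185].astype(int)[:12].tolist())
    k=roi&(C[...,2]>185)&~o&(im["pixels"].max(2)<70); v,u=np.nonzero(k); print(" knob px",len(u),u.mean(),v.mean(),u.min(),u.max(),v.min(),v.max(),C[k].mean(0),C[k][:,2].max())
    x0,y0=(280,165) if n=="top" else (230,195)
    cv2.imwrite(f"pics/{n}_crop.png",cv2.resize(im["pixels"][y0:y0+110,x0:x0+120,::-1],None,fx=5,fy=5,interpolation=cv2.INTER_CUBIC))
a=cv2.imread("pics/top_crop.png");b=cv2.imread("pics/side_crop.png")
cv2.imwrite("pics/crops.png",cv2.resize(np.hstack([a,b]),(800,367)))
E
```

```text
box top ((589.238037109375, -30.47198486328125), (179.91163635253906, 221.0132293701172), 84.55825805664062) median z 159.89353596167587
top orange 329 319 350 201 216 zmax 212.3356098953043
 post top [[324, 201, 622, -19, 206], [325, 201, 621, -21, 208], [326, 201, 621, -24, 207], [327, 201, 622, -26, 206], [323, 202, 618, -16, 210], [324, 202, 618, -19, 209], [325, 202, 618, -21, 211], [326, 202, 617, -24, 212], [327, 202, 618, -26, 209], [328, 202, 618, -29, 209], [323, 203, 616, -16, 207], [324, 203, 615, -18, 211]]
 knob px 86 326.22093023255815 233.13953488372093 322 331 228 238 [537.2265421  -22.54793626 207.80219003] 214.41619634882795
side orange 203 272 291 217 241 zmax 210.7575921177638
 post top [[277, 217, 623, -24, 207], [278, 217, 620, -25, 207], [279, 217, 618, -29, 204], [280, 217, 615, -23, 208], [277, 218, 623, -21, 206], [278, 218, 619, -15, 210], [279, 218, 617, -18, 208], [280, 218, 614, -20, 207], [277, 219, 622, -12, 208], [278, 219, 619, -15, 206], [279, 219, 616, -9, 211], [280, 219, 614, -15, 207]]
 knob px 83 306.4096385542169 222.24096385542168 302 311 217 227 [538.2328926  -13.71151423 201.90737351] 213.77907424573164
```

View pics/crops.png

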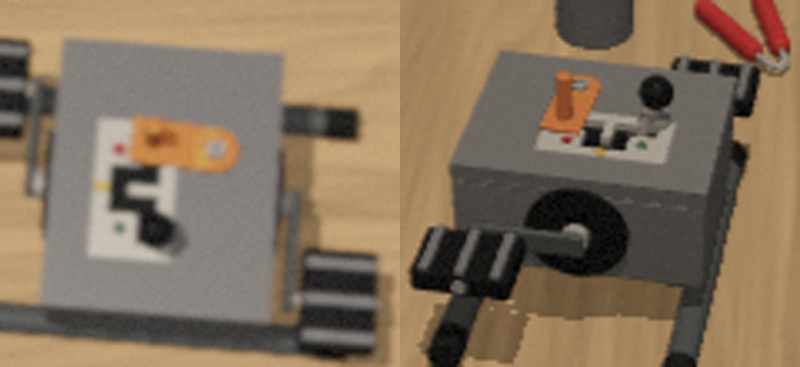

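The crops show the guard's post left of its screw over the gate, pointing along exerciser +y. The knob is near the green slot and the red dot is beside the guard. Next I check the frame prediction against the dots and screw, then compute the targets.

```bash
cat >> h.py <<'E'
YAW=np.radians(-5.44); BOX=np.array([589.2,-30.5])
def ex2w(x,y,z,yaw=None):
    yaw=YAW if yaw is None else yaw; c,s=np.cos(yaw),np.sin(yaw)
    return np.array([BOX[0]+c*x-s*y,BOX[1]+s*x+c*y,z])
def w2ex(P):
    c,s=np.cos(YAW),np.sin(YAW); d=np.array(P)[:2]-BOX; return np.array([c*d[0]+s*d[1],-s*d[0]+c*d[1]])
def tri(ims,pxs):
    A=np.zeros((3,3));b=np.zeros(3)
    for im,p in zip(ims,pxs):
        e,d=ray(im,p); d=d[0]/np.linalg.norm(d); M=np.eye(3)-np.outer(d,d); A+=M;b+=M@e
    return np.linalg.solve(A,b)
E
python3 - <<'E'
from h import *
ims=[get_image(n) for n in("top","side")]
pts=dict(green=ex2w(-44,32,160),yellow=ex2w(-12,49,160),red=ex2w(20,37,160),screw=ex2w(24,-39,169))
cm=dict(green=((45,70,40),(90,255,255)),red=((0,120,80),(4,255,255)),yellow=((23,110,110),(34,255,255)),screw=((0,0,130),(180,60,255)))
for im in ims:
    for k,p in pts.items():
        q=proj(im,p)[0]; m=obj_mask(im,*cm[k]); vv,uu=np.mgrid[:480,:640]; m&=np.hypot(uu-q[0],vv-q[1])<(7 if k!="screw" else 5)
        if m.any():
            meas=np.array([uu[m].mean(),vv[m].mean()]); W=on_plane(im,meas,p[2])[0]; print(k,q.round(1),meas.round(1),m.sum(),"diff mm",(W-p)[:2].round(1))
        else: print(k,q.round(1),"none")
kn=tri(ims,[(326.2,233.1),(306.4,222.2)]); print("knob",kn.round(1),"ex",w2ex(kn).round(1))
# post: median of high orange points per view; top face
for im in ims:
    C=cloud(im); o=obj_mask(im,(5,130,90),(22,255,255))&(C[...,2]>205)&(C[...,0]>450)&(C[...,0]<800)&(abs(C[...,1])<150)
    v,u=np.nonzero(o); W=on_plane(im,[u.mean(),v.mean()],209)[0]; e=w2ex(W); d=e-[24,-39]
    print("post top",len(u),W.round(1),"ex",e.round(1),"r",np.hypot(*d).round(1),"theta",np.arctan2(d[0],d[1]).round(3))
s=ex2w(24,-39,0)
for th in (0,.1,.2,.3,.5,.7,.9,1.1,1.3,1.5,1.62): print(th,(ex2w(24+50*np.sin(th),-39+50*np.cos(th),177)).round(1))
def K(u,v):
    d=np.array([u,v,120.]); d=d/np.linalg.norm(d)*169; return ex2w(-12+d[0],35+d[1],36+d[2]).round(1)
for uv in [(-36,-24),(-24,-24),(-12,-24),(-12,0),(0,0),(12,0),(12,-24),(24,-24),(36,-24)]: print("knob at",uv,K(*uv))
E
```

```text
green [314.9 233.1] none
yellow [309.4 220.8] none
red [314.9 209.5] [315.5 209. ] 2 diff mm [ 1.2 -1.6]
screw [343.8 209.3] [344.4 209.4] 15 diff mm [-0.3 -1.5]
green [302.1 238. ] [302.5 238. ] 2 diff mm [-1.2 -0. ]
yellow [289.9 240.1] none
red [279.7 236.4] [279.5 236.5] 4 diff mm [0.6 0.4]
screw [283.8 219.2] [283.8 219.8] 5 diff mm [-0.5  3.4]
knob [539.4 -22.8 196. ] ex [-50.3   2.9]
post top 20 [616.2 -21.7 209. ] ex [26.1 11.3] r 50.3 theta 0.041
post top 11 [618.8 -17.8 209. ] ex [28.3 15.5] r 54.6 theta 0.079
0 [614.1 -21.8 177. ]
0.1 [619.1 -22.5 177. ]
0.2 [623.9 -23.8 177. ]
0.3 [628.6 -25.4 177. ]
0.5 [637.4 -30.2 177. ]
0.7 [645.1 -36.6 177. ]
0.9 [651.3 -44.4 177. ]
1.1 [655.9 -53.2 177. ]
1.3 [658.6 -62.9 177. ]
1.5 [659.4 -72.8 177. ]
1.62 [658.9 -78.8 177. ]
knob at (-36, -24) [530.1 -21.7 195. ]
knob at (-24, -24) [545.1 -23.8 198.6]
knob at (-12, -24) [561.  -25.8 200.9]
knob at (-12, 0) [563.8   7.1 204.2]
knob at (0, 0) [580.6   5.5 205. ]
knob at (12, 0) [597.3   3.9 204.2]
knob at (12, -24) [593.9 -28.9 200.9]
knob at (24, -24) [609.9 -30.  198.6]
knob at (36, -24) [625.  -30.7 195. ]
```

>>> {"name": "play_rows", "arguments": {
  "plan": "8.78 0 0 -3.9 0 0 0;8.78 0 0 -3.9 0 0 0;8.78 -2 -1.6 0 0 0 0;8.78 -3.8 -3 0 0 0 0;8.78 -3.8 -3 0 0 0 0;8.78 -3.8 -3 0 0 0 0;8.78 -3.8 -3 0 0 0 0;8.78 -3.8 -3 0 0 0 0;8.78 -3.8 -3 0 0 0 0;8.78 -3.8 -3 0 0 0 0;8.78 -3.8 -3 0 0 0 0;8.78 -3.8 -3 0 0 0 0;8.78 -3.8 -3 0 0 0 0;8.78 -3.8 -3 0 0 0 0;8.78 -3.8 -3 0 0 0 0;8.78 -3.8 -3 0 0 0 0;8.78 -3.8 -3 0 0 0 0;8.78 -3.8 -3 0 0 0 0;8.78 0 0 0 0 0 0;8.78 0 0 0 0 0 0"
}}

```text
t: 2.8
ee_pos: [609.7, -10.9, 299.5]
orientation: [-0.441, -3.108, -0.0]
ft_force: [0.4, 0.3, 0.5]
width: 87.6
```

>>> {"name": "play_rows", "arguments": {
  "plan": "3.4 0 0 0 0 0 10.4;3.4 0 0 0 0 0 10.4;3.4 0 0 0 0 0 10.4;3.4 0 0 0 0 0 10.4;3.4 0 0 0 0 0 10.4;3.4 0 0 0 0 0 10.4;3.4 0 0 0 0 0 10.4;3.4 0 0 0 0 0 10.4;3.4 0 0 0 0 0 0;3.4 0 0 0 0 0 0"
}}

```text
t: 4.05
ee_pos: [610.4, -10.1, 300.6]
orientation: [-2.389, -2.039, 0.0]
ft_force: [0.1, -0.7, -1.1]
width: 34.2
```

```bash
cat >> h.py <<'E'
def totool(target):
    o=get_obs(); M=R.from_rotvec(o["orientation"]).as_matrix(); p=np.array(o["ee_pos"])
    print("t",round(float(o["t"]),2),"tcp",p.round(1),"heading y",np.degrees(np.arctan2(M[1,1],M[0,1])).round(1),"tilt z",M[:,2].round(3),"F",np.round(o["ft_force"],1),"w",round(float(o["width"]),1),"q6",round(float(o["qpos"][5]),2))
    print("shift cm",(M.T@(np.array(target)-p)/10).round(2))
E
python3 -c "
from h import *
totool([617.5,-21.7,177])"
```

```text
t 4.05 tcp [610.4 -10.1 300.6] heading y -9.0 tilt z [-0.  0. -1.] F [ 0.1 -0.7 -1.1] w 34.2 q6 0.12
shift cm [-1.04  0.89 12.36]
```

>>> {"name": "play_rows", "arguments": {
  "plan": "3.4 -1 0.9 0 0 0 0;3.4 0 0 3 0 0 0;3.4 0 0 3 0 0 0;3.4 0 0 1 0 0 0;3.4 0 0 0 0 0 0"
}}

```text
t: 4.68
ee_pos: [618.3, -22.4, 230.4]
orientation: [-2.393, -2.034, 0.001]
ft_force: [-0.8, -1.6, 0.6]
width: 33.9
```

```bash
python3 - <<'E'
from h import *
totool([617.5,-21.7,177])
ims=[get_image("top"),get_image("side")]
t=ims[0]["pixels"][165:275,270:390,::-1]; s=ims[1]["pixels"][180:290,230:350,::-1]
cv2.imwrite("pics/c1.png",cv2.resize(np.hstack([t,s]),(800,367),interpolation=cv2.INTER_CUBIC))
E
```

```text
t 4.67 tcp [618.3 -22.4 230.4] heading y -9.3 tilt z [-0.001 -0.    -1.   ] F [-0.8 -1.6  0.6] w 33.9 q6 0.11
shift cm [ 0.06 -0.08  5.34]
```

View pics/c1.png

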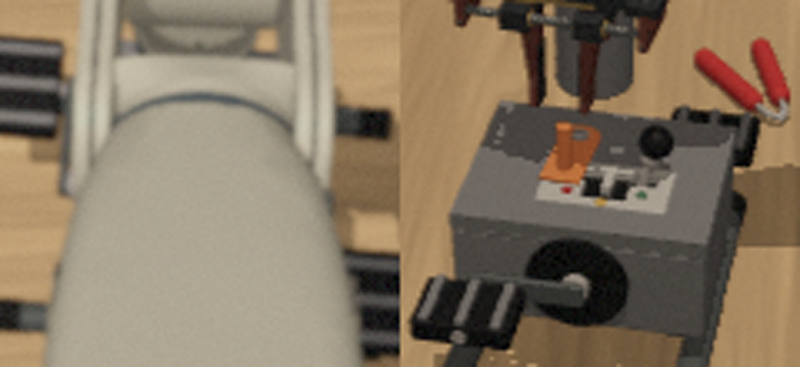

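The side view shows the fingertips at crop (537,105) and (585,108), straddling the post at (565,127), so I descend and narrow the cage around it.

>>> {"name": "play_rows", "arguments": {
  "plan": "3.4 0 0 2 0 0 0;3.4 0 0 2 0 0 0;3.4 0 0 1.3 0 0 0;3.4 0 0 0 0 0 0;2 0 0 0 0 0 0;2 0 0 0 0 0 0;2 0 0 0 0 0 0;2 0 0 0 0 0 0"
}}

```text
t: 5.78
ee_pos: [618.3, -22.1, 177.9]
orientation: [2.394, 2.034, 0.0]
ft_force: [-1.5, -0.0, -0.4]
width: 20.2
```

```bash
python3 - <<'E'
from h import *
totool([617.5,-21.7,177])
def T(th): return ex2w(24+50*np.sin(th),-39+50*np.cos(th),177)
o=get_obs();p=np.array(o["ee_pos"]);M=R.from_rotvec(o["orientation"]).as_matrix()
th0=0.07; prev=p
for i,th in enumerate(np.linspace(th0,1.65,13)[1:]):
    d=T(th)-prev; print(round(th,2),(M.T@d/10).round(2), "turn",np.degrees(1.58/12).round(2)); prev=T(th)
    M=M@R.from_rotvec([0,0,1.58/12]).as_matrix()
E
```

```text
t 5.78 tcp [618.3 -22.1 177.9] heading y -9.3 tilt z [ 0. -0. -1.] F [-1.5 -0.  -0.4] w 20.2 q6 0.11
shift cm [ 0.03 -0.08  0.09]
0.2 [-0.08  0.59  0.09] turn 7.54
0.33 [-0.05  0.66  0.  ] turn 7.54
0.46 [-0.05  0.66  0.  ] turn 7.54
0.6 [-0.05  0.66  0.  ] turn 7.54
0.73 [-0.05  0.66  0.  ] turn 7.54
0.86 [-0.05  0.66  0.  ] turn 7.54
0.99 [-0.05  0.66  0.  ] turn 7.54
1.12 [-0.05  0.66  0.  ] turn 7.54
1.25 [-0.05  0.66  0.  ] turn 7.54
1.39 [-0.05  0.66  0.  ] turn 7.54
1.52 [-0.05  0.66  0.  ] turn 7.54
1.65 [-0.05  0.66 -0.  ] turn 7.54
```

>>> {"name": "play_rows", "arguments": {
  "plan": "2 -0.08 0.59 0 0 0 7.54;2 -0.05 0.66 0 0 0 7.54;2 -0.05 0.66 0 0 0 7.54;2 -0.05 0.66 0 0 0 7.54;2 -0.05 0.66 0 0 0 7.54;2 -0.05 0.66 0 0 0 7.54;2 0 0 0 0 0 0"
}}

```text
t: 6.65
ee_pos: [650.3, -43.2, 177.6]
orientation: [2.992, 0.958, 0.0]
ft_force: [1.1, -0.3, -0.5]
width: 20.0
```

```bash
python3 - <<'E'
from h import *
totool(ex2w(24+50*np.sin(.86),-39+50*np.cos(.86),177))
E
```

```text
t 6.65 tcp [650.3 -43.2 177.6] heading y -54.5 tilt z [ 0. -0. -1.] F [ 1.1 -0.3 -0.5] w 20.0 q6 0.87
shift cm [ 0.02 -0.05  0.06]
```

>>> {"name": "play_rows", "arguments": {
  "plan": "2 -0.05 0.66 0 0 0 7.54;2 -0.05 0.66 0 0 0 7.54;2 -0.05 0.66 0 0 0 7.54;2 -0.05 0.66 0 0 0 7.54;2 -0.05 0.66 0 0 0 7.54;2 -0.05 0.66 0 0 0 7.54;2 0 0 0 0 0 0;2 0 0 0 0 0 0"
}}

```text
t: 7.65
ee_pos: [658.2, -80.7, 177.7]
orientation: [3.131, -0.261, -0.0]
ft_force: [0.8, -0.0, 0.1]
width: 20.1
```

```bash
python3 - <<'E'
from h import *
totool(ex2w(24+50*np.sin(1.65),-39+50*np.cos(1.65),177))
im=get_image("side")
cv2.imwrite("pics/c2.png",cv2.resize(im["pixels"][150:270,220:360,::-1],(700,600),interpolation=cv2.INTER_CUBIC))
E
```

```text
t 7.65 tcp [658.2 -80.7 177.7] heading y -99.5 tilt z [-0. -0. -1.] F [ 0.8 -0.   0.1] w 20.1 q6 1.6
shift cm [ 0.04 -0.05  0.07]
```

View pics/c2.png

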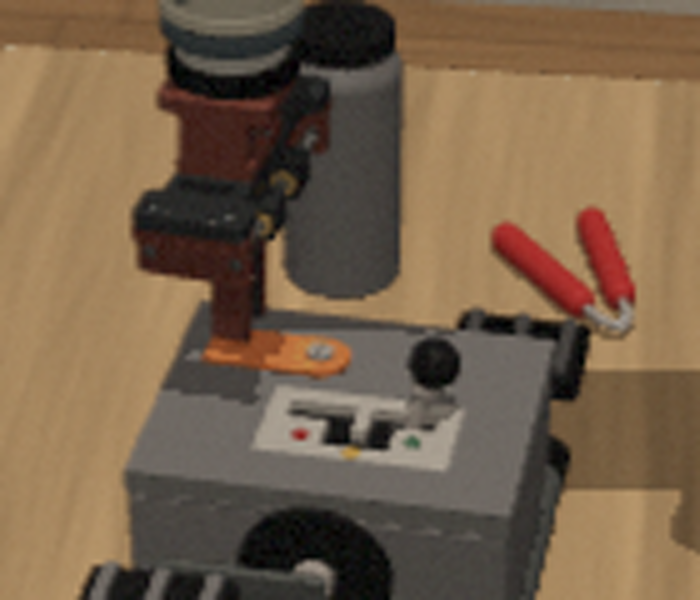

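The guard now points away along exerciser +x (post inside the fingers at (235,340), screw at (320,352)) and the whole red slot is uncovered. I open, lift, and move over the knob.

>>> {"name": "play_rows", "arguments": {
  "plan": "3.4 0 0 0 0 0 0;3.4 0 0 0 0 0 0;3.4 0 0 0 0 0 0;3.4 0 0 -2 0 0 0;3.4 0 0 -4 0 0 0;3.4 0 0 -2.5 0 0 -4;3.4 0 0 0 0 0 0"
}}

```text
t: 8.57
ee_pos: [660.0, -81.1, 266.4]
orientation: [3.137, -0.159, 0.01]
ft_force: [0.0, 0.1, 0.2]
width: 34.1
```

```bash
python3 - <<'E'
from h import *
totool([539.4,-22.8,177.5])
im=get_image("side"); C=cloud(im)
k=(C[...,0]>480)&(C[...,0]<620)&(abs(C[...,1]+15)<50)&(C[...,2]>185)&(im["pixels"].max(2)<70); v,u=np.nonzero(k); print(len(u),u.mean(),v.mean())
o=obj_mask(im,(5,130,90),(22,255,255))&(C[...,2]>204)&(C[...,0]>450)&(C[...,0]<800)&(abs(C[...,1]+50)<150)
v,u=np.nonzero(o); W=on_plane(im,[u.mean(),v.mean()],209)[0]; d=w2ex(W)-[24,-39]; print("post",len(u),W.round(1),np.hypot(*d).round(1),np.arctan2(d[0],d[1]).round(3))
E
```

```text
t 8.57 tcp [660.  -81.1 266.4] heading y -95.8 tilt z [ 0.006 -0.001 -1.   ] F [0.  0.1 0.2] w 34.1 q6 1.53
shift cm [-12.64  -4.58   8.81]
96 309.6666666666667 200.77083333333334
post 53 [ 703.7 -324.7  209. ] 270.1 2.69
```

>>> {"name": "play_rows", "arguments": {
  "plan": "5.5 -4.2 -1.5 0 0 0 0;5.5 -4.2 -1.5 0 0 0 0;5.5 -4.2 -1.6 0 0 0 0;5.5 0 0 2 0 0 0;5.5 0 0 1.5 0 0 0;5.5 0 0 0 0 0 0;5.5 0 0 0 0 0 0"
}}

```text
t: 9.5
ee_pos: [538.0, -22.6, 227.5]
orientation: [3.138, -0.159, -0.001]
ft_force: [0.2, 0.9, -0.7]
width: 55.0
```

```bash
python3 - <<'E'
from h import *
totool([539.4,-22.8,177.5])
im=get_image("side"); C=cloud(im)
o=obj_mask(im,(5,130,90),(22,255,255))&(C[...,2]>150)&(C[...,2]<215)&(C[...,0]>620)&(C[...,0]<720)&(abs(C[...,1]+75)<70)
n,l,st,ce=cv2.connectedComponentsWithStats(o.astype(np.uint8)); print(st[1:].tolist()); 
h=o&(C[...,2]>203); v,u=np.nonzero(h); W=on_plane(im,[u.mean(),v.mean()],209)[0]; d=w2ex(W)-[24,-39]; print("post",len(u),W.round(1),np.hypot(*d).round(1),np.arctan2(d[0],d[1]).round(3))
cv2.imwrite("pics/c3.png",cv2.resize(im["pixels"][150:270,220:360,::-1],(700,600),interpolation=cv2.INTER_CUBIC))
E
```

```text
t 9.5 tcp [538.  -22.6 227.5] heading y -95.8 tilt z [-0.  0. -1.] F [ 0.2  0.9 -0.7] w 55.0 q6 1.61
shift cm [0.14 0.   5.  ]
[[260, 205, 22, 20, 198]]
post 16 [658.5 -70.4 209. ] 49.1 1.452
```

View pics/c3.png

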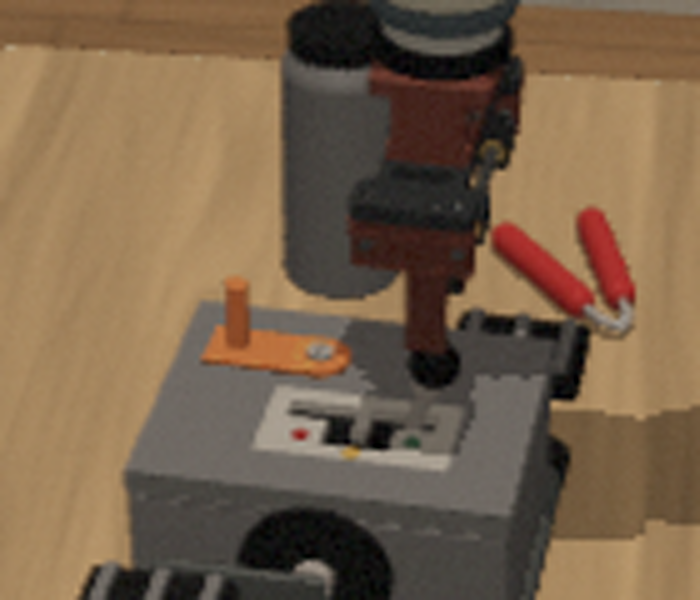

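The fingers are over the knob at (435,360), and the guard rests aside. The side view alone gives 1.45 rad, or about 1.53 once corrected for that view's known +4 mm bias in y. The finger contact position implies about 1.59. Now I descend and grip the knob.

>>> {"name": "play_rows", "arguments": {
  "plan": "5.5 0.14 0 2 0 0 0;5.5 0 0 2 0 0 0;5.5 0 0 1 0 0 0;5.5 0 0 0 0 0 0;2.5 0 0 0 0 0 0;2.5 0 0 0 0 0 0;2.5 0 0 0 0 0 0;2.5 0 0 0 0 0 0;2.5 0 0 0 0 0 0"
}}

```text
t: 10.68
ee_pos: [539.3, -22.7, 178.1]
orientation: [3.137, -0.158, 0.001]
ft_force: [-0.6, 0.0, 4.1]
width: 28.7
```

```bash
cat >> h.py <<'E'
def K(u,v,dz=-19):
    d=np.array([u,v,120.]); d=d/np.linalg.norm(d)*169; return ex2w(-12+d[0],35+d[1],36+d[2]+dz)
E
python3 - <<'E'
from h import *
totool(K(-28.5,-24))
M=R.from_rotvec(get_obs()["orientation"]).as_matrix(); p=np.array(get_obs()["ee_pos"])
for uv in [(-20,-24),(-12,-24),(-12,-16),(-12,-8),(-12,0),(-4,0),(4,0),(12,0),(12,-8),(12,-16),(12,-24),(20,-24),(28,-24),(36,-24)]:
    q=K(*uv); print(uv,q.round(1),(M.T@(q-p)/10).round(2)); p=q
E
```

```text
t 10.68 tcp [539.3 -22.7 178.1] heading y -95.8 tilt z [ 0.001 -0.    -1.   ] F [-0.6  0.   4.1] w 28.7 q6 1.61
shift cm [ 0.01  0.04 -0.03]
(-20, -24) [550.3 -24.5 180.5] [ 1.12  0.07 -0.24]
(-12, -24) [561.  -25.8 181.9] [ 1.08  0.02 -0.14]
(-12, -16) [561.9 -15.1 183.7] [-0.02 -1.08 -0.18]
(-12, -8) [562.8  -4.1 184.8] [-0.02 -1.1  -0.11]
(-12, 0) [563.8   7.1 185.2] [-0.01 -1.12 -0.04]
(-4, 0) [575.    6.  185.9] [ 1.12 -0.01 -0.07]
(4, 0) [586.2   4.9 185.9] [ 1.13 -0.01  0.  ]
(12, 0) [597.3   3.9 185.2] [ 1.12 -0.01  0.08]
(12, -8) [596.2  -7.2 184.8] [0.   1.12 0.04]
(12, -16) [595.1 -18.2 183.7] [-0.    1.1   0.11]
(12, -24) [593.9 -28.9 181.9] [-0.01  1.08  0.18]
(20, -24) [604.6 -29.7 180.5] [ 1.08 -0.03  0.14]
(28, -24) [615.  -30.3 178.5] [ 1.04 -0.05  0.2 ]
(36, -24) [625.  -30.7 176. ] [ 1.   -0.06  0.26]
```

>>> {"name": "play_rows", "arguments": {
  "plan": "2.5 0.56 0.03 -0.12 0 0 0;2.5 0.56 0.03 -0.12 0 0 0;2.5 0.54 0.01 -0.07 0 0 0;2.5 0.54 0.01 -0.07 0 0 0;2.5 0 0 0 0 0 0;2.5 0 0 0 0 0 0"
}}

```text
t: 11.42
ee_pos: [561.0, -25.6, 181.5]
orientation: [3.138, -0.158, 0.001]
ft_force: [-0.6, -0.3, 3.5]
width: 28.4
```

```bash
python3 -c "
from h import *
totool(K(-12,-24))"
```

```text
t 11.43 tcp [561.  -25.6 181.5] heading y -95.8 tilt z [ 0. -0. -1.] F [-0.6 -0.3  3.5] w 28.4 q6 1.6
shift cm [ 0.01  0.02 -0.04]
```

>>> {"name": "play_rows", "arguments": {
  "plan": "2.5 -0.01 -0.54 -0.09 0 0 0;2.5 -0.01 -0.54 -0.09 0 0 0;2.5 -0.01 -0.55 -0.06 0 0 0;2.5 -0.01 -0.55 -0.05 0 0 0;2.5 0 -0.56 -0.02 0 0 0;2.5 0 -0.56 -0.02 0 0 0;2.5 0 0 0 0 0 0;2.5 0 0 0 0 0 0"
}}

```text
t: 12.42
ee_pos: [563.8, 7.7, 184.9]
orientation: [-3.137, 0.158, -0.0]
ft_force: [-0.8, -1.1, 4.6]
width: 28.9
```

```bash
python3 -c "
from h import *
totool(K(-12,0))"
```

```text
t 12.43 tcp [563.8   7.7 184.9] heading y -95.8 tilt z [ 0.     0.001 -1.   ] F [-0.8 -1.1  4.6] w 28.9 q6 1.66
shift cm [ 0.01  0.06 -0.03]
```

Forces are low, so I go on along the yellow slot.

>>> {"name": "play_rows", "arguments": {
  "plan": "2.5 0.56 0.02 -0.03 0 0 0;2.5 0.56 0 -0.03 0 0 0;2.5 0.56 0 -0.02 0 0 0;2.5 0.57 0 0.02 0 0 0;2.5 0.56 0 0.03 0 0 0;2.5 0.56 0 0.03 0 0 0;2.5 0 0 0 0 0 0;2.5 0 0 0 0 0 0"
}}

```text
t: 13.42
ee_pos: [597.4, 4.1, 184.8]
orientation: [-3.137, 0.158, -0.001]
ft_force: [0.5, 1.0, 3.9]
width: 28.6
```

```bash
python3 -c "
from h import *
totool(K(12,0))"
```

```text
t 13.43 tcp [597.4   4.1 184.8] heading y -95.8 tilt z [ 0.     0.001 -1.   ] F [0.5 1.  3.9] w 28.6 q6 1.66
shift cm [-0.01  0.02 -0.04]
```

>>> {"name": "play_rows", "arguments": {
  "plan": "2.5 0 0.56 0.02 0 0 0;2.5 0 0.57 0.02 0 0 0;2.5 0 0.55 0.05 0 0 0;2.5 0 0.55 0.06 0 0 0;2.5 0 0.54 0.09 0 0 0;2.5 0 0.54 0.09 0 0 0;2.5 0 0 0 0 0 0;2.5 0 0 0 0 0 0"
}}

```text
t: 14.42
ee_pos: [593.8, -29.6, 181.4]
orientation: [3.137, -0.158, -0.0]
ft_force: [-0.1, 1.4, 4.4]
width: 28.4
```

```bash
python3 -c "
from h import *
totool(K(12,-24))"
```

```text
t 14.43 tcp [593.8 -29.6 181.4] heading y -95.8 tilt z [-0.    -0.001 -1.   ] F [-0.1  1.4  4.4] w 28.4 q6 1.6
shift cm [ 0.   -0.07 -0.05]
```

>>> {"name": "play_rows", "arguments": {
  "plan": "2.5 0.54 -0.04 0.07 0 0 0;2.5 0.54 -0.02 0.07 0 0 0;2.5 0.52 -0.02 0.1 0 0 0;2.5 0.52 -0.03 0.1 0 0 0;2.5 0.5 -0.03 0.13 0 0 0;2.5 0.5 -0.03 0.13 0 0 0;2.5 0 0 0 0 0 0;2.5 0 0 0 0 0 0"
}}

```text
t: 15.42
ee_pos: [625.5, -30.9, 175.6]
orientation: [3.137, -0.158, 0.001]
ft_force: [0.8, -0.4, 4.5]
width: 29.0
```

```bash
python3 -c "
from h import *
totool(K(36,-24))
print(w2ex(get_obs()['ee_pos']))"
```

```text
t 15.43 tcp [625.5 -30.9 175.6] heading y -95.8 tilt z [ 0.001 -0.    -1.   ] F [ 0.8 -0.4  4.5] w 29.0 q6 1.6
shift cm [-0.05 -0.02 -0.04]
[36.17002586  3.02395723]
```

>>> {"name": "play_rows", "arguments": {
  "plan": "5 0 0 0 0 0 0;5 0 0 0 0 0 0;5 0 0 0 0 0 0;5 0 0 -2 0 0 0;5 0 0 -4 0 0 0;5 0 0 -4 0 0 0;5 0 0 -4 0 0 0;5 -6 0 0 0 0 0;5 -6 0 0 0 0 0;5 -6 0 0 0 0 0;5 -3 0 0 0 0 0;5 0 -6 0 0 0 0;5 0 -6 0 0 0 0;5 0 -6 0 0 0 0;5 0 -6 0 0 0 0;5 0 -6 0 0 0 0;5 0 -6 0 0 0 0;5 0 0 0 0 0 0;5 0 0 0 0 0 0"
}}

```text
t: 17.8
ee_pos: [452.1, 348.4, 316.1]
orientation: [3.138, -0.157, 0.0]
ft_force: [-0.2, 0.2, 0.1]
width: 50.2
```

```bash
python3 - <<'E'
from h import *
totool([0,0,0])
ims=[get_image("top"),get_image("side")]; kp=[]
for im in ims:
    C=cloud(im); roi=(C[...,0]>540)&(C[...,0]<720)&(abs(C[...,1]+50)<80)
    k=roi&(C[...,2]>187)&(C[...,2]<225)&(im["pixels"].max(2)<70); v,u=np.nonzero(k); kp.append((u.mean(),v.mean())); print("knob",len(u),C[k].mean(0).round(1))
    h=roi&obj_mask(im,(5,130,90),(22,255,255))&(C[...,2]>203)
    v,u=np.nonzero(h)
    if len(u): W=on_plane(im,[u.mean(),v.mean()],209)[0]; d=w2ex(W)-[24,-39]; print("post",len(u),W.round(1),np.hypot(*d).round(1),np.arctan2(d[0],d[1]).round(3))
kn=tri(ims,kp); d=np.r_[w2ex(kn)-[-12,35],kn[2]-36]; u,v=d[0]/d[2]*120,d[1]/d[2]*120
print("knob",kn.round(1),"u,v",u.round(1),v.round(1),"lever_u",np.arctan(u/120).round(3),"lever_v",np.arctan(v/120*np.cos(np.arctan(u/120))).round(3))
t=ims[0]["pixels"][165:275,270:390,::-1]; s=ims[1]["pixels"][180:290,230:350,::-1]
cv2.imwrite("pics/c4.png",cv2.resize(np.hstack([t,s]),(800,367),interpolation=cv2.INTER_CUBIC))
E
```

```text
t 17.8 tcp [452.1 348.4 316.1] heading y -95.7 tilt z [ 0. -0. -1.] F [-0.2  0.2  0.1] w 50.2 q6 2.31
shift cm [-41.51  39.18  31.61]
knob 78 [617.9 -30.8 207.1]
post 24 [657.7 -76.7 209. ] 48.6 1.581
knob 71 [620.3 -21.  201.3]
post 17 [655.5 -64.7 209. ] 46.6 1.327
knob [621.6 -31.4 194.3] u,v 33.6 -24.9 lever_u 0.273 lever_v -0.197
```

View pics/c4.png

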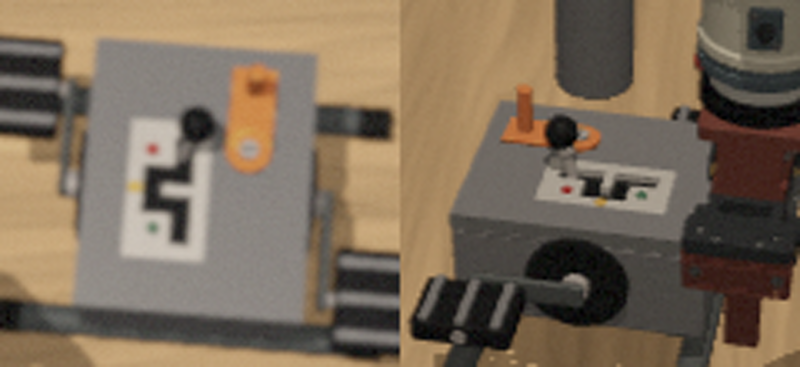

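The top view shows the knob at (197,125) in the red slot and the guard pointing away at (255,110). The measurements disagree: the knob triangulates to lever_u ≈ 0.273, while the arm's position at release implied about 0.29. The guard reads 1.58 from above and 1.33 from the side, which sees only the post's +y face. I'll nudge the lever further home with closed fingers to gain margin.

```bash
python3 - <<'E'
from h import *
k=K(33.6,-24); print("knob ex",w2ex(k)); e=w2ex(k)
totool(ex2w(e[0]-45,e[1],316)); 
for u in (34,36,37,38): print(u,(w2ex(K(u,-24))[0]-25).round(1))
E
```

```text
knob ex [32.74516942  3.0391647 ]
t 17.9 tcp [452.3 347.5 316.1] heading y -95.8 tilt z [ 0. -0. -1.] F [ 0.1 -0.4  0.7] w 50.2 q6 2.31
shift cm [1.623e+01 3.592e+01 1.000e-02]
34 8.2
36 10.7
37 11.9
38 13.1
```

>>> {"name": "play_rows", "arguments": {
  "plan": "0 0 6 0 0 0 0;0 0 6 0 0 0 0;0 0 6 0 0 0 0;0 0 6 0 0 0 0;0 0 6 0 0 0 0;0 0 5.9 0 0 0 0;0 5.4 0 0 0 0 0;0 5.4 0 0 0 0 0;0 5.4 0 0 0 0 0;0 0 0 5 0 0 0;0 0 0 5 0 0 0;0 0 0 3.4 0 0 0;0 0 0 0 0 0 0;0 0 0 0 0 0 0"
}}

```text
t: 19.65
ee_pos: [578.2, -25.6, 183.2]
orientation: [3.137, -0.16, 0.003]
ft_force: [0.3, 0.5, 1.1]
width: 0.3
```

```bash
python3 -c "
from h import *
totool(ex2w(5,3,182)); print(w2ex(get_obs()['ee_pos']))"
```

```text
t 19.65 tcp [578.2 -25.6 183.2] heading y -95.8 tilt z [ 0.002 -0.    -1.   ] F [0.3 0.5 1.1] w 0.3 q6 1.61
shift cm [1.64 0.08 0.13]
[-11.43331783   3.87364174]
```

>>> {"name": "play_rows", "arguments": {
  "plan": "0 0.6 0.1 0 0 0 0;0 0.5 0 0 0 0 0;0 0.4 0 0 0 0 0;0 0.3 0 0 0 0 0;0 0 0 0 0 0 0"
}}

```text
t: 20.27
ee_pos: [595.4, -27.6, 181.4]
orientation: [3.138, -0.158, -0.0]
ft_force: [-0.1, -0.1, 0.3]
width: 0.8
```

>>> {"name": "play_rows", "arguments": {
  "plan": "0 0.15 0 0 0 0 0;0 0.1 0 0 0 0 0;0 0 0 0 0 0 0"
}}

```text
t: 20.65
ee_pos: [597.7, -27.9, 181.4]
orientation: [3.138, -0.158, -0.0]
ft_force: [0.8, 0.7, 0.1]
width: 0.4
```

```bash
python3 -c "
from h import *
totool(ex2w(12,3,182)); print(w2ex(get_obs()['ee_pos']))"
```

```text
t 20.65 tcp [597.7 -27.9 181.4] heading y -95.8 tilt z [-0. -0. -1.] F [0.8 0.7 0.1] w 0.4 q6 1.6
shift cm [ 0.38  0.04 -0.06]
[8.18944532 3.40411997]
```

>>> {"name": "play_rows", "arguments": {
  "plan": "0 0.1 0 0 0 0 0;0 0.1 0 0 0 0 0;0 0 0 0 0 0 0"
}}

```text
t: 21.02
ee_pos: [599.9, -28.1, 181.5]
orientation: [3.138, -0.158, 0.0]
ft_force: [0.3, -0.1, -0.9]
width: 1.1
```

>>> {"name": "play_rows", "arguments": {
  "plan": "0 0.1 0 0 0 0 0;0 0 0 0 0 0 0"
}}

```text
t: 21.28
ee_pos: [600.8, -28.2, 181.5]
orientation: [3.138, -0.158, 0.0]
ft_force: [0.2, -0.8, 0.2]
width: 0.8
```

>>> {"name": "play_rows", "arguments": {
  "plan": "0 0.1 0 0 0 0 0;0 0 0 0 0 0 0"
}}

```text
t: 21.52
ee_pos: [601.7, -28.3, 181.4]
orientation: [-3.138, 0.158, 0.0]
ft_force: [-1.7, -0.1, -0.5]
width: 0.2
```

```bash
python3 - <<'E'
from h import *
totool(ex2w(12,3,182)); print(w2ex(get_obs()['ee_pos']))
im=get_image("side")
cv2.imwrite("pics/c5.png",cv2.resize(im["pixels"][180:270,240:340,::-1],(660,594),interpolation=cv2.INTER_CUBIC))
E
```

```text
t 21.52 tcp [601.7 -28.3 181.4] heading y -95.8 tilt z [-0.  0. -1.] F [-1.7 -0.1 -0.5] w 0.2 q6 1.6
shift cm [-0.02  0.04 -0.06]
[12.22790658  3.41005301]
```

View pics/c5.png

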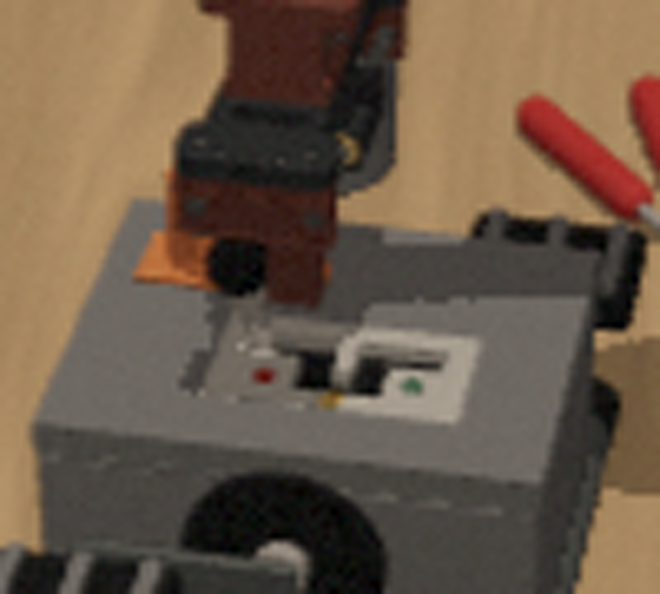

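The finger at (297,280) is now beside the knob at (237,265), and a first 1.7 N appears. I make one more small nudge.

>>> {"name": "play_rows", "arguments": {
  "plan": "0 0.1 0 0 0 0 0;0 0 0 0 0 0 0"
}}

```text
t: 21.82
ee_pos: [602.2, -28.4, 181.3]
orientation: [-3.138, 0.158, 0.002]
ft_force: [-2.7, 0.1, -0.5]
width: 0.3
```

>>> {"name": "play_rows", "arguments": {
  "plan": "0 0.05 0 0 0 0 0;0 0 0 0 0 0 0"
}}

```text
t: 22.08
ee_pos: [602.6, -28.4, 181.2]
orientation: [-3.138, 0.158, 0.002]
ft_force: [-5.1, 0.3, -0.1]
width: 0.1
```

The force climbs to 5 N, against about 1 N to move the lever, so the stem is on the end wall. I retreat and recheck.

>>> {"name": "play_rows", "arguments": {
  "plan": "0 -0.5 0 0 0 0 0;0 -1.5 0 0 0 0 0;0 -1 0 -3 0 0 0;0 0 0 -5 0 0 0;0 0 0 -5 0 0 0;0 -6 0 0 0 0 0;0 -6 0 0 0 0 0;0 -4 0 0 0 0 0;0 0 -6 0 0 0 0;0 0 -6 0 0 0 0;0 0 -6 0 0 0 0;0 0 -6 0 0 0 0;0 0 -6 0 0 0 0;0 0 -6 0 0 0 0;0 0 0 0 0 0 0;0 0 0 0 0 0 0;0 0 0 0 0 0 0"
}}

```text
t: 24.2
ee_pos: [450.2, 347.5, 311.7]
orientation: [3.137, -0.16, 0.0]
ft_force: [0.6, 0.3, -0.1]
width: 0.4
```

```bash
python3 - <<'E'
from h import *
totool([0,0,0])
ims=[get_image("top"),get_image("side")]; kp=[]
for im in ims:
    C=cloud(im); roi=(C[...,0]>540)&(C[...,0]<720)&(abs(C[...,1]+50)<80)
    k=roi&(C[...,2]>187)&(C[...,2]<225)&(im["pixels"].max(2)<70); v,u=np.nonzero(k); kp.append((u.mean(),v.mean()))
    v,u=np.nonzero(roi&obj_mask(im,(5,130,90),(22,255,255))&(C[...,2]>203))
    W=on_plane(im,[u.mean(),v.mean()],209)[0]; d=w2ex(W)-[24,-39]; print("post",len(u),W.round(1),np.arctan2(d[0],d[1]).round(3))
kn=tri(ims,kp); d=np.r_[w2ex(kn)-[-12,35],kn[2]-36]; u,v=d[0]/d[2]*120,d[1]/d[2]*120
print("knob",kn.round(1),"u,v",u.round(1),v.round(1),"lever_u",np.arctan(u/120).round(3),"lever_v",np.arctan(v/120*np.cos(np.arctan(u/120))).round(3))
s=np.vstack([ims[0]["pixels"],])[:,:,::-1]; cv2.imwrite("pics/end.png",s)
E
```

```text
t 24.2 tcp [450.2 347.5 311.7] heading y -95.8 tilt z [ 0. -0. -1.] F [ 0.6  0.3 -0.1] w 0.4 q6 2.31
shift cm [-41.26  39.15  31.16]
post 21 [658.2 -77.1 209. ] 1.587
post 17 [657.6 -68.6 209. ] 1.414
knob [628.1 -32.4 193.8] u,v 38.7 -25.2 lever_u 0.312 lever_v -0.197
```

View pics/end.png

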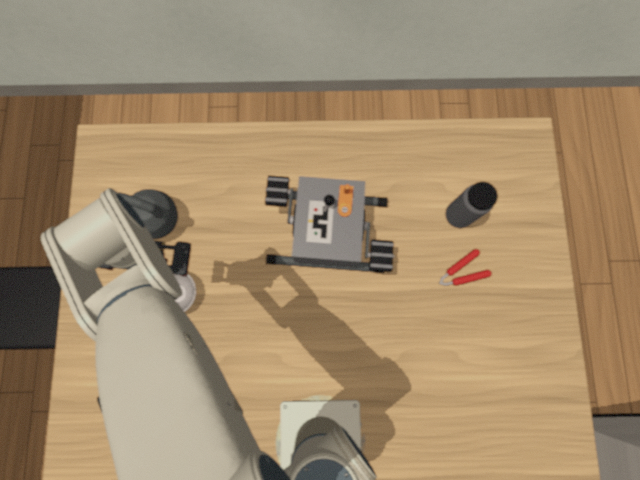

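The top view shows the knob at (330,200) at the red end, the guard aside at (346,200), and the other objects in place. The robot is clear of everything, so I hand in.

```bash
python3 -c "
from workcell import *
print(close_job())"
```

```text
the job is handed in; nothing more can be done
None
```

The guard is swung aside, the lever is home at the end of the red slot, and the job was handed in at about 24 s of the 54 s allowed.

- **Guard:** I caged the post loosely between the fingers and swung it around its screw. The last top view gives about 1.59 rad, which agrees with where the fingers pushed it. The side view alone gives 1.41 rad, and an earlier look 1.33 rad. It sees only the front face of the post and read about 4 mm off at the start too, so I trusted the top view. That disagreement was not fully resolved.
- **Lever:** I gripped the knob and took it from green through yellow to red. The sideways wrist force read under about 2 N at each stop. After I let go, the images put lever_u at only about 0.273, while the arm's position implied about 0.29. I then pushed the knob with closed fingers until about 5 N showed the stem was against the end wall.
- **Last check:** lever_u is about 0.31 and lever_v about -0.20. The wrist force was about zero, so the robot touches nothing.
- **Other objects:** the shaker and hand gripper stand where they were in the first picture. The kettlebell and key bowl are partly hidden by the arm in the last one, but nothing suggests they moved.

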